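# Heft the solder drums and restock the reel stand

## Task

The two closed solder drums on the white mat look alike but are not equally full: take one at a time, lift it just clear of the mat (a centimetre or two), hold it still there to feel its weight, and put it away before taking the other. A drum that weighs more than 300 g is still good, so slide it down a free post of the reel stand, pressing past the sprung catches until it is fully home on the washer at its foot; a lighter one is stood upright in the grey empties tray (within 50 g of the limit either place will do, and both drums may turn out alike). Press gently, set the drums down without dropping them, and leave the flux jar, the tip-cleaner tin and the screwdriver where they are.

Things in the scene. Friction and masses are not known exactly. Their poses are not given: they have to be found in the camera images.
- drum_a_mid (a point): First closed solder drum standing on the mat: black plastic cylinder with white and green label, 54 mm diameter, 46 mm tall, straight 15 mm bore right through its axis. Weighs about 100 to 500 g by what is left inside, which is neither seen nor reported; otherwise like the other. Point: on the axis, half-way up (23 mm above the underside); z along the bore.
- drum_b_mid (a point): Second closed solder drum standing on the mat: black plastic cylinder with white and green label, 54 mm diameter, 46 mm tall, straight 15 mm bore right through its axis. Weighs about 100 to 500 g by what is left inside, which is neither seen nor reported; otherwise like the other. Point: on the axis, half-way up (23 mm above the underside); z along the bore.
- stand: Reel stand, fixed: blue steel foot plate 230 x 90 x 5 mm with two upright steel posts 116 mm apart on its long centre line, each with two sprung brass catches and, at its foot, a black sprung brake washer 38 mm across. Origin: centre of the plate's underside, on the table; x along the line of posts, z up. Press a drum on it with no more than 25 N.
- post_1 (a point): Seat of the post on the stand's -x side: on its axis at the washer's top face, 11 mm above the table; axes as the stand's. Both posts: 12 mm thick (1.5 mm play all round in a drum's bore), top 76.5 mm above the table, last 8 mm tapered to 5 mm. A drum is home with its underside on the washer, which yields from 6 N and is solid 3.5 mm lower (11 N).
- post_2 (a point): Seat of the post on the stand's +x side, as post_1. Catches of both posts: brass wedges on the +y and -y sides, ramps from 69 mm above the table down to 58 mm, there 18.6 mm across. The drum's bore squeezes them in: 8 to 15 N (its weight included) past the ramps, then 3 to 6 N of rubbing as it slides; at home they spring out over its top and lock it on.
- tray: Empties tray, fixed: open grey plastic tray 240 x 160 mm, 28 mm high, walls and floor 3 mm thick, room for both drums side by side along its length. Origin: centre of the underside; x along the 240 mm side, y along the 160 mm side, z up.
- mat: White bench mat, fixed, 300 x 250 mm and 3 mm thick, on which the drums stand. Origin: centre of the underside, on the table; x along the 300 mm side.
- flux_jar: Bystander: small white flux jar with a yellow lid, 42 mm in diameter, 45 mm tall. Origin: centre of the underside.
- tip_cleaner: Bystander: low round steel tin of brass wool for wiping soldering tips, 64 mm in diameter, 32 mm tall with the wool. Origin: centre of the underside.
- screwdriver: Bystander: screwdriver with a red handle, 170 mm long, lying flat on the table. Origin: on the table under the tool; x along the shaft towards the tip.
Mind the look-alikes: they are no part of the job. What is shaped like the part that bears drum_b_mid but brown or orange is not meant. Leave any blue look-alike of the part that bears drum_a_mid alone.

How it is judged:
By the outcome, as a careful person would: the job done as asked, in the order asked, and still so for the second after the job is handed in, with the robot touching nothing.
It also fails if it takes over 72 s, if anything falls off the work surface, if the arm or the gripper's body presses on something with over 40 N, if the wrist force passes 120 N, or if a joint passes its speed limit or range.

## Robot

A 6-joint arm with a two-finger parallel gripper is mounted at the origin on the work surface. World frame = base frame: x ahead of the robot, y to its left, z up, the work surface at z = 0. Lengths are in mm, angles in rad, forces in N, time in s.
With the tool pointing down it reaches from about 275 to 725 mm from the base axis. Payload 5.6 kg.
Tool frame: the origin (TCP) lies between the finger pads; the fingertips stand 14 mm ahead of it and the grasp point (between the pads) lies 5 mm behind it; z points along the fingers, y is the line along which they close (so a half turn about z gives the same grasp; the last joint's range is limited). The gripper opens to 85 mm and grips with 20 to 120 N. Pads are 22 mm wide; open, the fingers measure 114 mm over their backs; the gripper's body (76 mm by 85 mm) begins 54 mm behind the grasp point. The pads swing forward as they close: fully open they stand 13 mm farther back than shut.
Start: joints at [1.633, 0.255, 0.108, 0, -1.424, -0.285], TCP at [121.501, 536.405, 245.283] pointing down, gripper open.
Joint ranges: [-2.95, 2.95], [-1.21, 1.97], [-1.09, 1.5], [-2.87, 1.71], [-2.94, -0.07], [-3.05, 3.05]. Speed limits (rad/s): [2.57, 2.57, 3.14, 3.14, 3.14, 3.14].

## Interface

Orientations are given as a 3x3 rotation matrix whose columns are the frame's x, y, z axes.
In Python, from rig import env gives the robot as it stands.
- The arm moves only by the tool step_arm, never from a script. Its argument "motion" is a list of rows, each a list of 3 entries, a list of its own where there are three numbers: the opening, from 0 (shut) to 1 (fully open), then the shift along the tool's x, y, z each as a share of 500 mm, from -1 to 1, then the turn about the tool's z as a share of 120 degrees, from -1 to 1. In form: [[claw, [tx, ty, tz], twist], ...]. A call has exactly 5 rows; each row is the pose to reach, as a shift and turn from the pose commanded when the call began, along the tool's axes at that moment; what a row does not reach only later rows make up. A row lasts 1/10 s, in which the tool goes at most 50 mm and 8.59 degrees, less where a joint would pass 70% of its speed; a pose out of reach is approached as far as the arm can. A call with a number of a shift or a turn outside -1 to 1 is refused whole. A call with a gripper value outside its range is refused whole. The fingers move at their own pace and stop on an object; the grip force is fixed at half the most. Time passes only in rows, so rows that repeat a pose let the fingers close, or fill a call up. It gives the time, the measured TCP pose, the force, the opening and the grip force at its end, in the units of the state.
- env.read_state(): the state, without advancing time (a new reading comes with each control period).
- env.get_image(name): name is "scene" or "top" or "wrist"; returns a dict with "image" (384x512x3 uint8, red, green, blue), "range_z" (384x512 float32, mm along the optical axis (not along the pixel's ray), 0 where there is no reading), "camera_matrix" (3x3 intrinsics, pixels), "view" (4x4, takes a point from world to camera coordinates). Camera axes: x right, y down, z forward; pixel columns grow to the right and rows downward; lengths in mm; the calibration is good to about 2 mm. A picture is of the moment at which its call begins.
- env.hand_in(): hands the job in; it is judged then, once.
The state is a dict: "t": time; "joint_pos": joint angles; "joint_vel": joint speeds; "joint_efforts": joint torques, N m; "tcp_pos": TCP position; "tool_rot": TCP orientation; "force": force on the tool from outside, world axes, zero at the start; "moment": the same for the moment, N m; "opening": opening from 0.0 (shut) to 1.0 (fully open); "gripper_force": force on a finger pad.
Only numpy, scipy, OpenCV 4.12 (cv2) and the standard library are available. Lean on these libraries where they do the work, as an engineer would, in place of code of your own. Each camera call takes 0.05 s, during which the arm holds its last target. There are 200 camera calls.

## Working session

There is one attempt and no reset: what is moved stays moved. The work goes in short steps, Python scripts to look and compute and a tool call to move; the robot and the scene stay as the last step left them, time stands still between calls to the robot, and variables do not carry over. Pictures are saved under pics/ and viewed, at most 10 in all, crops included, and the job is handed in when it is done.

Besides the shell and the picture viewer there is one more tool, called after "Request:" as name(argument=value, ...) on one line, values as JSON. step_arm: Moves the arm, as the interface text tells. Shift numbers are shares of 500 mm and turn numbers shares of 120 degrees, none past 1 either way. Its arguments: {"type":"object","properties":{"motion":{"type":"array","items":{"type":"array"}}},"required":["motion"]}

```bash
mkdir -p pics && ls
python3 - <<'E'
from rig import env
import cv2,numpy as np
s=env.read_state();print(s)
for n in("top","scene"):
    d=env.get_image(n);cv2.imwrite(f"pics/{n}0.png",d["image"][:,:,::-1]);np.savez(f"{n}0.npz",**d);print(n,d["camera_matrix"],d["view"])
E
```

```text
pics
{'t': 0.0, 'joint_pos': array([ 1.63259774e+00,  2.55762527e-01,  1.07002143e-01, -4.79362127e-04,
       -1.42391816e+00, -2.84597555e-01]), 'joint_vel': array([ 0.00033473, -0.00137734, -0.00094348, -0.00024725,  0.0004055 ,
        0.0026868 ]), 'joint_efforts': array([-1.12842429e-04, -3.86630666e+01,  2.37941641e+01,  5.36501035e+00,
       -6.03073262e-03,  2.74547382e-06]), 'tcp_pos': array([121.36494576, 535.95452173, 244.38593946]), 'tool_rot': array([[ 9.75267845e-01, -2.21026025e-01, -3.57046621e-04],
       [-2.21026301e-01, -9.75265981e-01, -1.90789771e-03],
       [ 7.34796235e-05,  1.93962798e-03, -9.99998116e-01]]), 'force': array([0.54068381, 0.38895033, 0.47930462]), 'moment': array([-0.00780822, -0.03605436, -0.02955804]), 'gripper_force': 0.0, 'opening': 0.9980406374595979}
top [[499.62847624   0.         252.14195039]
 [  0.         499.62847624 186.39315789]
 [  0.           0.           1.        ]] [[-5.87492303e-02 -9.98258662e-01  5.30764125e-03  2.68169279e+01]
 [-9.72217325e-01  5.60082239e-02 -2.27280778e-01  5.60325103e+02]
 [ 2.26587734e-01 -1.85127515e-02 -9.73814806e-01  1.02038926e+03]
 [ 0.00000000e+00  0.00000000e+00  0.00000000e+00  1.00000000e+00]]
scene [[436.84801509   0.         247.91215419]
 [  0.         436.84801509 195.91723428]
 [  0.           0.           1.        ]] [[-4.80918749e-01  8.76764547e-01 -1.04218250e-03  2.63831071e+02]
 [ 5.17741196e-01  2.83029267e-01 -8.07365152e-01 -2.58912872e+02]
 [-7.07574173e-01 -3.88816620e-01 -5.90051206e-01  1.48399324e+03]
 [ 0.00000000e+00  0.00000000e+00  0.00000000e+00  1.00000000e+00]]
```

View pics/top0.png

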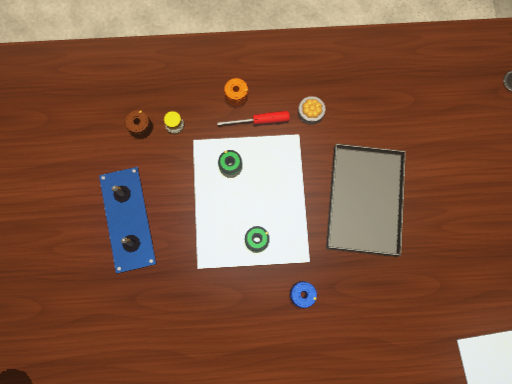

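View pics/scene0.png

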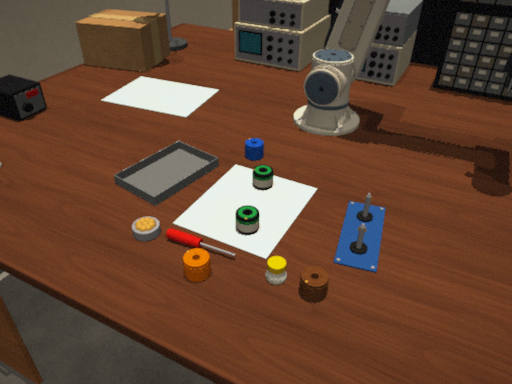

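The top view shows the drums at about (230,162) and (257,238), the blue stand at (128,220), and the tray at (367,200). The scene view agrees. The brown, orange and blue drums are decoys.

```bash
cat > h.py <<'E'
import numpy as np,cv2
def ray(d,uv,z):
    K,V=d["camera_matrix"],d["view"];R,t=V[:3,:3],V[:3,3]
    c=-R.T@t; r=R.T@np.linalg.inv(K)@np.array([uv[0],uv[1],1.]); return c+r*(z-c[2])/r[2]
def mask(d,lo,hi):
    m=cv2.inRange(cv2.cvtColor(d["image"],cv2.COLOR_RGB2HSV),lo,hi)
    return m
def blobs(m,amin):
    cs,_=cv2.findContours(m,cv2.RETR_EXTERNAL,cv2.CHAIN_APPROX_NONE)
    return [c for c in cs if cv2.contourArea(c)>amin]
def top_to(d,c,z):
    return np.array([ray(d,p,z)[:2] for p in c.reshape(-1,2)],np.float32)
E
python3 - <<'E'
from h import *
for n in("top","scene"):
    d=dict(np.load(n+"0.npz"));print(n)
    for c in blobs(mask(d,(45,80,50),(80,255,255)),60):
        p=top_to(d,c,49);(x,y),r=cv2.minEnclosingCircle(p);print("drum",x,y,r,c.mean(0))
    for c in blobs(mask(d,(98,80,40),(125,255,255)),150):
        p=top_to(d,c,5);print("blue",cv2.minAreaRect(p),c.mean(0))
d=dict(np.load("top0.npz"))
m=mask(d,(0,0,0),(179,255,75));m[:130]=0;m[270:]=0;m[:,:320]=0;m[:,415:]=0
g=cv2.morphologyEx(mask(d,(0,0,0),(179,70,140)),cv2.MORPH_CLOSE,np.ones((5,5)))
g[:,:320]=0;g[:,415:]=0
for c in blobs(g,2000):print("tray@28",cv2.minAreaRect(top_to(d,c,28)),"@0",cv2.minAreaRect(top_to(d,c,0)),)
for c in blobs(mask(d,(0,0,180),(179,40,255)),5000):print("mat",cv2.minAreaRect(top_to(d,c,3)))
for n,uv,z in(("jar",(173,119),45),("brown",(138,121),46),("blue",(304,294),46),("sd1",(220,123),5),("sd2",(288,117),20),("tin",(312,108),32)):print(n,ray(d,uv,z).round())
c=d["image"][160:285,85:170,::-1];cv2.imwrite("pics/st.png",cv2.resize(c,None,fx=4.5,fy=4.5,interpolation=2))
E
```

```text
top
drum 450.2344055175781 -8.861738204956055 22.27009391784668 [[256.92982456 237.80701754]]
drum 626.7503662109375 41.1889762878418 22.378055572509766 [[229.32075472 160.77358491]]
blue ((326.45233154296875, -103.66275024414062), (57.0346794128418, 53.385231018066406), 86.62962341308594) [[303.64935065 294.46753247]]
blue ((516.817138671875, 280.1829833984375), (228.75924682617188, 89.70313262939453), 9.864725112915039) [[126.78438662 219.70260223]]
scene
drum 625.041015625 39.78236389160156 23.265594482421875 [[247.39130435 211.84782609]]
drum 449.3745422363281 -10.45276165008545 23.5115909576416 [[262.79487179 169.53846154]]
blue ((517.8338012695312, 279.899169921875), (232.7115478515625, 89.78743743896484), 10.186582565307617) [[361.55823293 232.05220884]]
blue ((293.6831359863281, -118.46759796142578), (126.23346710205078, 55.65274429321289), 28.647342681884766) [[253.92424242 148.57575758]]
tray@28 ((527.5228881835938, -259.5776672363281), (162.8331756591797, 241.9868927001953), 80.28294372558594) @0 ((532.964599609375, -266.593994140625), (167.0050048828125, 248.1867218017578), 80.28291320800781)
mat ((546.0733642578125, 0.976776123046875), (250.64993286132812, 299.06390380859375), 89.9885482788086)
jar [733. 165.  45.]
brown [733. 244.  46.]
blue [ 327. -101.   46.]
sd1 [733.  60.   5.]
sd2 [ 733. -100.   20.]
tin [ 747. -156.   32.]
```

View pics/st.png

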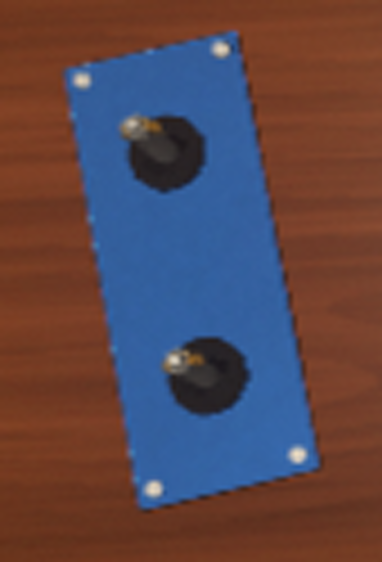

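The mat fits its stated size (300x250) and so does the plate (229x90). The stand is at (517,280) with yaw 10°, the drums at (626,40) and (450,-10), and the tray at (528,-260) with yaw -9.7°. The crop shows both posts leaning outward only by parallax. I'm moving towards the far drum first.

Request:
step_arm(motion=[[1, [0.08, 0.05, 0], 0], [1, [0.16, 0.1, 0], 0], [1, [0.24, 0.15, 0], 0], [1, [0.32, 0.2, 0], 0], [1, [0.4, 0.25, 0], 0]])

```text
t: 0.6
tcp_pos: [289.7, 368.6, 245.1]
tool_rot: [[0.975, -0.22, -0.0], [-0.22, -0.975, -0.0], [-0.0, 0.0, -1.0]]
force: [0.5, -0.6, 0.2]
opening: 1.002
gripper_force: 0.0
```

Request:
step_arm(motion=[[1, [0.08, 0.05, 0], 0], [1, [0.16, 0.1, 0], 0], [1, [0.24, 0.15, 0], 0], [1, [0.32, 0.2, 0], 0], [1, [0.4, 0.25, 0], 0]])

```text
t: 1.1
tcp_pos: [457.2, 202.5, 245.1]
tool_rot: [[0.975, -0.221, -0.0], [-0.221, -0.975, -0.0], [-0.0, 0.0, -1.0]]
force: [1.1, 0.7, 0.5]
opening: 1.003
gripper_force: 0.0
```

Request:
step_arm(motion=[[1, [0.08, 0.05, 0.02], 0], [1, [0.16, 0.1, 0.04], 0], [1, [0.24, 0.15, 0.06], 0], [1, [0.32, 0.2, 0.08], 0], [1, [0.32, 0.2, 0.08], 0]])

```text
t: 1.6
tcp_pos: [591.7, 67.2, 201.6]
tool_rot: [[0.974, -0.226, -0.005], [-0.226, -0.974, -0.002], [-0.005, 0.003, -1.0]]
force: [-0.9, 0.9, -0.9]
opening: 0.998
gripper_force: 0.0
```

Run:
```python
from rig import env
from h import *
d=env.get_image("wrist");s=env.read_state();np.savez("w1.npz",**d);cv2.imwrite("pics/w1.png",d["image"][:,:,::-1])
print(s["t"],s["tcp_pos"],s["tool_rot"].round(3),s["force"],s["opening"])
for c in blobs(mask(d,(45,80,50),(80,255,255)),200):
    p=top_to(d,c,49);print(cv2.minEnclosingCircle(p),c.mean(0))
```

```text
1.65 [590.76905852  68.96749955 202.72291477] [[ 0.974 -0.225 -0.004]
 [-0.225 -0.974 -0.001]
 [-0.004  0.002 -1.   ]] [-0.93353515 -0.26544323  0.43568319] 0.998701506582723
((449.35870361328125, -0.7321027517318726), 20.142745971679688) [[343.4        296.85714286]]
((625.436279296875, 39.79893112182617), 22.207599639892578) [[274.33333333 137.93617021]]
```

View pics/w1.png

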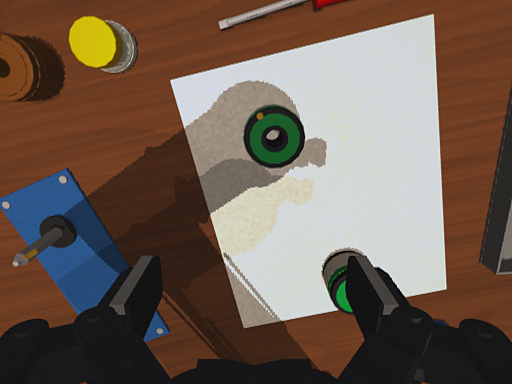

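The wrist view shows the drum ring at (274,138), which puts it at (625.6,40). That agrees with the top view, so I'm going down to grasp.

Request:
step_arm(motion=[[1, [0.04, 0.02, 0.08], 0], [1, [0.083, 0.045, 0.14], 0], [1, [0.083, 0.045, 0.22], 0], [1, [0.083, 0.045, 0.29], 0], [1, [0.083, 0.045, 0.34], 0]])

```text
t: 2.15
tcp_pos: [624.1, 40.8, 32.8]
tool_rot: [[0.975, -0.221, -0.003], [-0.221, -0.975, -0.0], [-0.003, 0.001, -1.0]]
force: [0.1, 0.3, -0.0]
opening: 1.0
gripper_force: 0.0
```

Request:
step_arm(motion=[[1, [0, 0, 0.012], 0], [1, [0, 0, 0.022], 0], [1, [0, 0, 0.022], 0], [1, [0, 0, 0.022], 0], [1, [0, 0, 0.022], 0]])

```text
t: 2.65
tcp_pos: [626.7, 40.5, 25.8]
tool_rot: [[0.975, -0.221, 0.003], [-0.221, -0.975, 0.001], [0.002, -0.001, -1.0]]
force: [0.2, -0.6, -0.3]
opening: 0.996
gripper_force: 0.0
```

```bash
cat > f.py <<'E'
from rig import env
import numpy as np,sys
F=[]
for i in range(int(sys.argv[1])):
    env.get_image("wrist");s=env.read_state();F.append(np.r_[s["force"],s["joint_efforts"][1:3]])
F=np.array(F);print(s["t"],s["tcp_pos"].round(1),"mean",F.mean(0).round(2),"std",F.std(0).round(2),"sem",(F.std(0)/len(F)**.5).round(2),s["opening"],s["gripper_force"],"F",s["moment"].round(3))
E
python3 f.py 15
```

```text
3.4 [625.8  40.2  24.3] mean [ 1.000e-02 -1.200e-01 -1.500e-01 -5.094e+01  2.017e+01] std [0.46 0.44 0.56 0.05 0.03] sem [0.12 0.11 0.14 0.01 0.01] 1.0010490578293152 0.0 F [-0.085 -0.027 -0.02 ]
```

Request:
step_arm(motion=[[0, [0, 0, 0], 0], [0, [0, 0, 0], 0], [0, [0, 0, 0], 0], [0, [0, 0, 0], 0], [0, [0, 0, 0], 0]])

```text
t: 3.9
tcp_pos: [626.0, 40.0, 24.8]
tool_rot: [[0.975, -0.221, 0.0], [-0.221, -0.975, -0.0], [0.001, 0.0, -1.0]]
force: [-1.2, -0.9, 4.4]
opening: 0.626
gripper_force: 63.7
```

Request:
step_arm(motion=[[0, [0, 0, 0], 0], [0, [0, 0, 0], 0], [0, [0, 0, -0.01], 0], [0, [0, 0, -0.02], 0], [0, [0, 0, -0.03], 0]])

```text
t: 4.4
tcp_pos: [625.3, 40.3, 38.8]
tool_rot: [[0.975, -0.221, -0.001], [-0.221, -0.975, 0.0], [-0.001, 0.0, -1.0]]
force: [-0.8, 0.4, -3.5]
opening: 0.622
gripper_force: 63.6
```

```bash
python3 f.py 5; python3 f.py 22
```

```text
4.65 [625.6  40.3  39. ] mean [-1.000e-02 -2.000e-01 -3.390e+00 -5.228e+01  2.157e+01] std [0.62 0.36 0.86 1.31 0.64] sem [0.28 0.16 0.38 0.59 0.29] 0.6212513952053409 63.61619509756565 F [-0.003 -0.009  0.01 ]
5.75 [625.8  40.2  39.3] mean [ 1.100e-01  4.000e-02 -3.640e+00 -5.281e+01  2.183e+01] std [0.55 0.59 0.52 0.05 0.02] sem [0.12 0.13 0.11 0.01 0.  ] 0.6255414055846527 63.61635630950332 F [ 0.007  0.011 -0.024]
```

The weight is about 3.5–3.6 N, or roughly 360 g, so this drum goes on the stand (post_2). I'm carrying it up and over.

Request:
step_arm(motion=[[0, [0, 0, -0.08], 0], [0, [-0.03, -0.04, -0.15], 0], [0, [-0.08, -0.11, -0.2], 0], [0, [-0.13, -0.18, -0.2], 0], [0, [-0.18, -0.25, -0.2], 0]])

```text
t: 6.25
tcp_pos: [565.4, 183.5, 140.6]
tool_rot: [[0.975, -0.222, 0.002], [-0.222, -0.975, 0.002], [0.002, -0.002, -1.0]]
force: [1.0, 1.2, -4.4]
opening: 0.624
gripper_force: 65.1
```

Request:
step_arm(motion=[[0, [-0.04, -0.05, 0], 0], [0, [-0.09, -0.11, 0], 0], [0, [-0.13, -0.16, 0], 0], [0, [-0.17, -0.21, 0], 0], [0, [-0.17, -0.21, 0], 0]])

```text
t: 6.75
tcp_pos: [504.4, 306.4, 139.2]
tool_rot: [[0.976, -0.217, -0.0], [-0.217, -0.976, 0.001], [-0.0, -0.001, -1.0]]
force: [0.4, -1.1, -4.8]
opening: 0.628
gripper_force: 65.1
```

Run:
```python
from rig import env
from h import *
for i in range(4): env.get_image("wrist")
d=env.get_image("wrist");s=env.read_state();np.savez("w2.npz",**d);cv2.imwrite("pics/w2.png",d["image"][:,:,::-1])
print(s["t"],s["tcp_pos"],s["tool_rot"].round(3),s["force"],s["opening"])
```

```text
7.0 [506.269047   302.42790635 139.28214369] [[ 0.975 -0.222 -0.   ]
 [-0.222 -0.975 -0.   ]
 [ 0.     0.    -1.   ]] [ 0.8753994  -0.59155909 -4.55296525] 0.6256553088690195
```

View pics/w2.png

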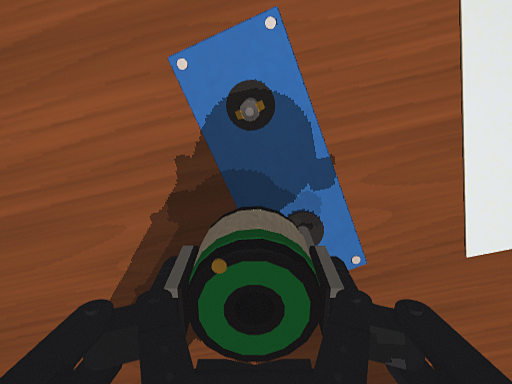

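The wrist view shows the post_2 washer at (250,105) with its tip at (250,111), and the held drum's top ring centred near (254,310).

Run:
```python
from h import *
d=dict(np.load("w2.npz"));tcp=np.array([506.3,302.4,139.3])
cs,h=cv2.findContours(mask(d,(45,80,50),(80,255,255)),cv2.RETR_CCOMP,cv2.CHAIN_APPROX_NONE)
for c,hh in zip(cs,h[0]):
    if cv2.contourArea(c)>800: print("ring","hole" if hh[3]>=0 else "outer",cv2.fitEllipse(c),"world",cv2.minEnclosingCircle(top_to(d,c,164)),cv2.fitEllipse(top_to(d,c,164)))
b=d["image"].copy();roi=np.zeros(b.shape[:2],np.uint8);roi[70:140,215:285]=1
dark=((b.max(2)<75)&(b[:,:,2].astype(int)-b[:,:,0]<25)).astype(np.uint8)*roi*255
dark=cv2.morphologyEx(dark,cv2.MORPH_CLOSE,np.ones((7,7)))
for c in blobs(dark,300):
    c=cv2.convexHull(c);print("washer",cv2.fitEllipse(c),cv2.fitEllipse(top_to(d,c,11)))
br=mask(d,(15,90,90),(32,255,255))*roi;ys,xs=np.nonzero(br);print("brass",xs.mean(),ys.mean(),xs.min(),xs.max(),len(xs),ray(d,(xs.mean(),ys.mean()),60))
gr=mask(d,(0,0,95),(179,60,255))*roi
for c in blobs(gr,8):
    m=c.reshape(-1,2).mean(0);print("tip",m,cv2.contourArea(c),ray(d,m,76.5))
print("range at tip/washer",d["range_z"][108:114,247:253].min(),d["camera_matrix"][0],(-d["view"][:3,:3].T@d["view"][:3,3]))
c=b[70:140,215:285,::-1];c2=b[200:384,160:350,::-1]
cv2.imwrite("pics/c2.png",np.hstack([cv2.resize(c,(400,400)),cv2.resize(c2,(400,400))]))
```

```text
ring outer ((253.82513427734375, 307.78955078125), (93.38554382324219, 111.02599334716797), 88.1104965209961) world ((506.6570129394531, 302.24407958984375), 21.968931198120117) ((506.56640625, 302.0863952636719), (42.61478805541992, 43.11501693725586), 45.46656799316406)
ring hole ((253.7209930419922, 309.43426513671875), (51.26898193359375, 61.9721794128418), 90.24899291992188) world ((506.65252685546875, 302.0459289550781), 12.169305801391602) ((506.63360595703125, 302.09918212890625), (23.640705108642578, 23.879850387573242), 162.97349548339844)
ring outer ((254.66273498535156, 310.6380310058594), (142.27432250976562, 156.9178466796875), 174.44036865234375) world ((520.9669189453125, 299.6405029296875), 23.513418197631836) ((503.8141784667969, 302.34173583984375), (54.708587646484375, 71.46805572509766), 79.25466918945312)
washer ((250.1841583251953, 104.90021514892578), (48.62870407104492, 49.942501068115234), 5.178595542907715) ((573.8392944335938, 289.48919677734375), (37.059993743896484, 37.51067352294922), 7.548925399780273)
brass 250.73451327433628 109.40707964601769 235 264 113 [573.80275605 288.65181284  60.        ]
tip [249. 111.] 52.0 [574.13676124 289.46370393  76.5       ]
range at tip/washer 184.56003 [321.40864619   0.         253.55558424] [586.11577425 284.08096073 267.51299076]
```

View pics/c2.png

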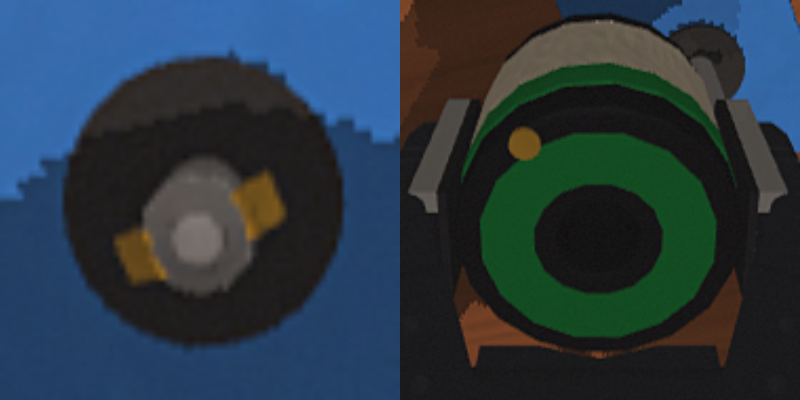

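The drum axis is at (506.6,302.1) and the post axis at (573.9,289.4); the washer, tip and catches all agree. I'll shift over and go down to just above the post.

Request:
step_arm(motion=[[0, [0.07, -0.003, 0], 0], [0, [0.137, -0.005, 0], 0], [0, [0.137, -0.005, 0.03], 0], [0, [0.137, -0.005, 0.06], 0], [0, [0.137, -0.005, 0.07], 0]])

```text
t: 7.5
tcp_pos: [572.9, 288.8, 102.1]
tool_rot: [[0.975, -0.223, -0.003], [-0.223, -0.975, -0.002], [-0.003, 0.003, -1.0]]
force: [-1.4, -0.4, -4.6]
opening: 0.625
gripper_force: 65.1
```

Run:
```python
from rig import env
from h import *
for i in range(3): env.get_image("wrist")
d=env.get_image("wrist");s=env.read_state()
print(s["t"],s["tcp_pos"],s["tool_rot"].round(3),s["force"],s["opening"])
z=s["tcp_pos"][2]+24.7
cs,h=cv2.findContours(mask(d,(45,80,50),(80,255,255)),cv2.RETR_CCOMP,cv2.CHAIN_APPROX_NONE)
for c,hh in zip(cs,h[0]):
    if cv2.contourArea(c)>800: print("ring",cv2.contourArea(c),cv2.fitEllipse(top_to(d,c,z)))
```

```text
7.7 [573.83177104 290.34781486 105.16290008] [[ 0.975 -0.221  0.001]
 [-0.221 -0.975  0.   ]
 [ 0.001 -0.001 -1.   ]] [ 0.49005563 -0.30498335 -2.9016278 ] 0.6239269690085785
ring 8138.0 ((574.4972534179688, 289.32330322265625), (42.367557525634766, 42.85238265991211), 45.774559020996094)
ring 2493.5 ((574.547607421875, 289.3273010253906), (23.504968643188477, 23.739944458007812), 160.35044860839844)
ring 962.5 ((571.285888671875, 289.75201416015625), (54.673274993896484, 72.0065689086914), 78.75786590576172)
```

Request:
step_arm(motion=[[0, [-0.001, 0, 0.01], 0], [0, [-0.001, 0, 0.02], 0], [0, [-0.001, 0, 0.026], 0], [0, [-0.001, 0, 0.03], 0], [0, [-0.001, 0, 0.03], 0]])

```text
t: 8.2
tcp_pos: [572.7, 290.5, 88.9]
tool_rot: [[0.975, -0.221, -0.001], [-0.221, -0.975, -0.0], [-0.0, 0.001, -1.0]]
force: [0.7, -0.1, -4.0]
opening: 0.621
gripper_force: 65.1
```

```bash
python3 f.py 6
```

```text
8.5 [572.9 290.7  89.5] mean [ -0.07  -0.36  -3.46 -53.25  23.28] std [0.6  0.39 0.28 0.07 0.05] sem [0.24 0.16 0.12 0.03 0.02] 0.6208725968842244 65.14905603602529 F [-0.025 -0.006 -0.029]
```

Request:
step_arm(motion=[[0, [0, 0, 0.006], 0], [0, [0, 0, 0.012], 0], [0, [0, 0, 0.018], 0], [0, [0, 0, 0.024], 0], [0, [0, 0, 0.03], 0]])

```text
t: 9.0
tcp_pos: [573.2, 290.9, 74.4]
tool_rot: [[0.975, -0.221, 0.001], [-0.221, -0.975, 0.001], [0.001, -0.001, -1.0]]
force: [1.2, -1.3, -0.2]
opening: 0.625
gripper_force: 65.4
```

```bash
python3 f.py 5
```

```text
9.25 [572.9 290.7  73.6] mean [  3.11   0.07  -4.21 -53.94  21.91] std [0.48 0.23 0.94 0.25 0.11] sem [0.22 0.1  0.42 0.11 0.05] 0.624184140502701 65.25465150363743 F [ 0.021 -1.217  0.028]
```

Run:
```python
from rig import env
from h import *
d=env.get_image("wrist");s=env.read_state()
print(s["t"],s["tcp_pos"],s["force"],s["moment"])
cv2.imwrite("pics/w3.png",d["image"][:,:,::-1])
V=d["view"]
z=s["tcp_pos"][2]+24.7
cs,h=cv2.findContours(mask(d,(45,80,50),(80,255,255)),cv2.RETR_CCOMP,cv2.CHAIN_APPROX_NONE)
for c,hh in zip(cs,h[0]):
    if cv2.contourArea(c)>800: print("ring",cv2.contourArea(c),cv2.fitEllipse(c),cv2.fitEllipse(top_to(d,c,z)))
```

```text
9.3 [572.89633    290.62710962  73.65605299] [ 3.91202133  0.44894175 -6.86905397] [ 0.0390972  -1.32351873  0.01202005]
ring 8205.0 ((253.8313446044922, 307.819580078125), (93.6270523071289, 111.681396484375), 88.2943344116211) ((573.3192138671875, 290.1038513183594), (42.85044479370117, 43.2515754699707), 38.47186279296875)
ring 2429.5 ((253.63287353515625, 309.2882995605469), (50.34682846069336, 61.52311706542969), 89.89238739013672) ((573.4933471679688, 290.1313171386719), (23.202495574951172, 23.710163116455078), 167.38671875)
ring 1017.5 ((253.0793914794922, 308.8655700683594), (140.15330505371094, 153.1701202392578), 4.017340660095215) ((571.5623168945312, 290.8104553222656), (53.840423583984375, 69.70609283447266), 75.78986358642578)
```

View pics/w3.png

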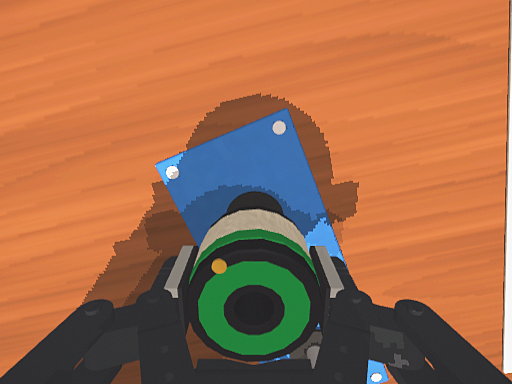

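The drum hasn't slipped in the grip. There's a small sideways force of about +4 N in x, so I'll ease 1 mm in +x and carry on down.

Request:
step_arm(motion=[[0, [0.002, 0, 0], 0], [0, [0.002, 0, 0.006], 0], [0, [0.002, 0, 0.012], 0], [0, [0.002, 0, 0.018], 0], [0, [0.002, 0, 0.024], 0]])

```text
t: 9.8
tcp_pos: [573.8, 290.4, 62.3]
tool_rot: [[0.975, -0.221, 0.0], [-0.221, -0.975, 0.0], [0.0, -0.0, -1.0]]
force: [-0.5, 0.4, 0.3]
opening: 0.624
gripper_force: 65.4
```

```bash
python3 f.py 4
```

```text
10.0 [573.6 290.3  61.6] mean [ 2.180e+00 -5.000e-02 -4.370e+00 -5.442e+01  2.217e+01] std [0.62 0.15 0.13 0.22 0.09] sem [0.31 0.07 0.07 0.11 0.04] 0.6283011294564282 65.3182284347713 F [-0.017 -0.698 -0.011]
```

Request:
step_arm(motion=[[0, [0.002, 0, 0.008], 0], [0, [0.002, 0, 0.016], 0], [0, [0.002, 0, 0.024], 0], [0, [0.002, 0, 0.032], 0], [0, [0.002, 0, 0.04], 0]])

```text
t: 10.5
tcp_pos: [574.7, 290.1, 41.9]
tool_rot: [[0.975, -0.221, -0.0], [-0.221, -0.975, -0.0], [-0.0, 0.0, -1.0]]
force: [-1.3, 0.4, 0.6]
opening: 0.625
gripper_force: 65.5
```

Request:
step_arm(motion=[[0, [0, 0, 0.006], 0], [0, [0, 0, 0.012], 0], [0, [0, 0, 0.016], 0], [0, [0, 0, 0.02], 0], [0, [0, 0, 0.02], 0]])

```text
t: 11.0
tcp_pos: [574.6, 290.1, 32.4]
tool_rot: [[0.975, -0.221, -0.0], [-0.221, -0.975, -0.0], [-0.0, 0.0, -1.0]]
force: [-3.1, -0.9, 3.0]
opening: 0.63
gripper_force: 66.9
```

```bash
python3 f.py 4
```

```text
11.2 [574.6 290.   32.5] mean [ -3.49  -0.59   2.53 -51.14  21.56] std [0.26 0.53 0.6  0.17 0.11] sem [0.13 0.26 0.3  0.08 0.05] 0.6245875008695657 66.92969994619489 F [-0.299  1.275 -0.003]
```

Request:
step_arm(motion=[[0, [-0.0015, 0, 0.001], 0], [0, [-0.0015, 0, 0.002], 0], [0, [-0.0015, 0, 0.004], 0], [0, [-0.0015, 0, 0.004], 0], [0, [-0.0015, 0, 0.004], 0]])

```text
t: 11.7
tcp_pos: [574.5, 290.1, 30.7]
tool_rot: [[0.975, -0.221, 0.001], [-0.221, -0.975, -0.0], [0.001, 0.0, -1.0]]
force: [-1.2, -1.9, 4.9]
opening: 0.627
gripper_force: 67.0
```

```bash
python3 f.py 4
```

```text
11.9 [574.5 290.1  30.7] mean [ -1.83  -2.78   4.98 -49.73  20.75] std [0.45 0.27 0.19 0.   0.  ] sem [0.23 0.14 0.1  0.   0.  ] 0.6236910118032387 67.02754056081176 F [-1.131  0.642 -0.015]
```

It's on the washer with about 8.5 N of reaction. I'll release and rise.

Request:
step_arm(motion=[[0.5, [0, 0, 0], 0], [1, [0, 0, 0], 0], [1, [0, 0, 0], 0], [1, [0, 0, 0], 0], [1, [0, 0, 0], 0]])

```text
t: 12.4
tcp_pos: [574.1, 290.6, 30.1]
tool_rot: [[0.975, -0.221, 0.0], [-0.221, -0.975, 0.0], [0.0, -0.0, -1.0]]
force: [0.1, -0.4, -0.2]
opening: 0.994
gripper_force: 0.0
```

Request:
step_arm(motion=[[1, [0, 0, -0.05], 0], [1, [0, 0, -0.12], 0], [1, [0, 0, -0.2], 0], [1, [-0.06, 0, -0.25], 0], [1, [-0.14, 0, -0.25], 0]])

```text
t: 12.9
tcp_pos: [508.1, 307.1, 159.5]
tool_rot: [[0.975, -0.222, 0.007], [-0.223, -0.975, 0.005], [0.006, -0.006, -1.0]]
force: [0.0, 1.1, 0.6]
opening: 0.999
gripper_force: 0.0
```

Run:
```python
from rig import env
from h import *
d=env.get_image("wrist");s=env.read_state();t=env.get_image("scene")
print(s["t"],s["tcp_pos"],s["force"],s["opening"])
a=d["image"][0:300,100:400,::-1];b=cv2.resize(t["image"][170:290,310:430,::-1],(400,400),interpolation=2)
cv2.imwrite("pics/w4.png",np.hstack([cv2.resize(a,(400,400)),b]))
for c in blobs(mask(d,(45,80,50),(80,255,255)),600):
  for z in(53.5,57,60):print(z,cv2.fitEllipse(top_to(d,c,z)),c.mean(0))
```

```text
12.95 [501.08523419 307.43256199 157.27850131] [-7.39544331 -1.07418609 -3.0744214 ] 1.0013532644414675
53.5 ((570.6807861328125, 289.9642333984375), (44.669654846191406, 47.62759780883789), 64.03050231933594) [[256.47272727 110.05      ]]
57 ((570.9258422851562, 289.93115234375), (44.00341796875, 46.91725158691406), 64.03056335449219) [[256.47272727 110.05      ]]
60 ((571.1359252929688, 289.9028015136719), (43.432369232177734, 46.308387756347656), 64.03047180175781) [[256.47272727 110.05      ]]
```

View pics/w4.png

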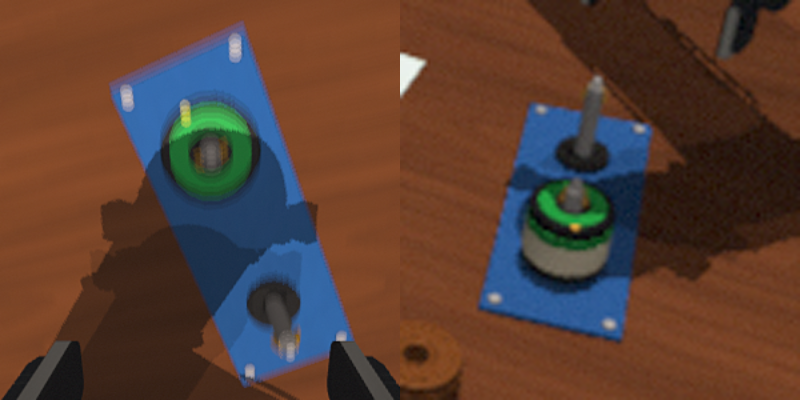

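The drum sits on the washer and both brass catches are out over its top. On to the second drum at (450,-10).

Request:
step_arm(motion=[[1, [-0.01, 0.08, 0], 0], [1, [-0.02, 0.17, 0], 0], [1, [-0.03, 0.26, 0], 0], [1, [-0.04, 0.35, 0], 0], [1, [-0.05, 0.44, 0], 0]])

```text
t: 13.5
tcp_pos: [432.1, 95.2, 155.2]
tool_rot: [[0.975, -0.221, 0.0], [-0.221, -0.975, 0.0], [0.0, -0.0, -1.0]]
force: [0.2, -1.0, -0.4]
opening: 0.999
gripper_force: 0.0
```

Request:
step_arm(motion=[[1, [0, 0.08, 0], 0], [1, [0, 0.15, 0], 0], [1, [0, 0.2, 0], 0], [1, [0, 0.2, 0], 0], [1, [0, 0.2, 0], 0]])

```text
t: 14.0
tcp_pos: [410.9, -1.1, 155.4]
tool_rot: [[0.975, -0.222, 0.001], [-0.222, -0.975, 0.0], [0.001, -0.0, -1.0]]
force: [0.7, -0.3, 0.5]
opening: 1.003
gripper_force: 0.0
```

Run:
```python
from rig import env
from h import *
for i in range(3): d=env.get_image("wrist")
s=env.read_state();print(s["t"],s["tcp_pos"],s["force"])
R=s["tool_rot"]
for c in blobs(mask(d,(45,80,50),(80,255,255)),600):
    e=cv2.fitEllipse(top_to(d,c,49));p=np.r_[e[0],24.3];print(e,"tool shift share",(R.T@(p-s["tcp_pos"])/500).round(4))
```

```text
14.15 [ 4.11068640e+02 -1.17048460e-01  1.55248404e+02] [ 0.05322555  0.28397322 -0.05722293]
((450.1595458984375, -10.596884727478027), (42.7135124206543, 43.413856506347656), 85.07830810546875) tool shift share [0.0809 0.0033 0.2619]
```

Request:
step_arm(motion=[[1, [0.05, 0.003, 0.05], 0], [1, [0.081, 0.003, 0.11], 0], [1, [0.081, 0.003, 0.18], 0], [1, [0.081, 0.003, 0.23], 0], [1, [0.081, 0.003, 0.262], 0]])

```text
t: 14.65
tcp_pos: [449.0, -10.7, 22.0]
tool_rot: [[0.975, -0.22, -0.003], [-0.22, -0.975, -0.001], [-0.003, 0.001, -1.0]]
force: [0.3, -0.1, 0.6]
opening: 1.004
gripper_force: 0.0
```

```bash
python3 f.py 5; python3 f.py 16
```

```text
14.9 [450.8 -10.6  25.1] mean [  0.04   0.31  -0.2  -32.81  17.28] std [0.27 0.38 1.26 2.67 1.08] sem [0.12 0.17 0.56 1.2  0.48] 1.0036889469161123 0.0 F [ 0.019 -0.065 -0.029]
15.7 [449.9 -11.2  24.3] mean [  0.04  -0.15  -0.11 -32.42  17.31] std [0.45 0.4  0.33 0.2  0.06] sem [0.11 0.1  0.08 0.05 0.01] 1.0010584590753446 0.0 F [ 0.006 -0.008 -0.034]
```

Request:
step_arm(motion=[[0, [0, 0, 0], 0], [0, [0, 0, 0], 0], [0, [0, 0, 0], 0], [0, [0, 0, 0], 0], [0, [0, 0, 0], 0]])

```text
t: 16.2
tcp_pos: [450.2, -11.1, 24.6]
tool_rot: [[0.975, -0.221, 0.001], [-0.221, -0.975, 0.0], [0.001, -0.0, -1.0]]
force: [-0.1, 0.6, 3.6]
opening: 0.606
gripper_force: 62.9
```

Request:
step_arm(motion=[[0, [0, 0, 0], 0], [0, [0, 0, 0], 0], [0, [0, 0, -0.01], 0], [0, [0, 0, -0.02], 0], [0, [0, 0, -0.03], 0]])

```text
t: 16.7
tcp_pos: [449.5, -11.3, 39.4]
tool_rot: [[0.975, -0.221, -0.001], [-0.221, -0.975, -0.0], [-0.001, 0.0, -1.0]]
force: [0.4, -0.4, -0.5]
opening: 0.613
gripper_force: 62.7
```

```bash
python3 f.py 5; python3 f.py 22
```

```text
16.95 [449.7 -11.2  39.2] mean [  0.15  -0.29  -1.2  -32.07  18.16] std [0.21 0.83 0.6  0.9  0.42] sem [0.1  0.37 0.27 0.4  0.19] 0.6075554399530783 62.660985230177175 F [-0.006  0.002  0.005]
18.05 [449.9 -11.2  39.3] mean [  0.19   0.11  -0.96 -32.35  18.27] std [0.66 0.43 0.48 0.04 0.02] sem [0.14 0.09 0.1  0.01 0.  ] 0.6098715128421897 62.66078452987131 F [-0.02  -0.003 -0.02 ]
```

This one is about 0.9–1.0 N, or roughly 95 g, so it goes in the tray.

Request:
step_arm(motion=[[0, [0, 0, -0.08], 0], [0, [0.03, 0.05, -0.12], 0], [0, [0.08, 0.13, -0.12], 0], [0, [0.13, 0.21, -0.12], 0], [0, [0.18, 0.29, -0.12], 0]])

```text
t: 18.55
tcp_pos: [506.1, -174.1, 99.6]
tool_rot: [[0.975, -0.22, 0.001], [-0.22, -0.975, 0.0], [0.001, -0.0, -1.0]]
force: [2.3, 0.7, -1.3]
opening: 0.608
gripper_force: 63.3
```

Request:
step_arm(motion=[[0, [0.04, 0.08, 0], 0], [0, [0.081, 0.16, 0], 0], [0, [0.081, 0.16, 0.05], 0], [0, [0.081, 0.16, 0.1], 0], [0, [0.081, 0.16, 0.12], 0]])

```text
t: 19.05
tcp_pos: [525.6, -259.3, 36.4]
tool_rot: [[0.975, -0.222, -0.005], [-0.222, -0.975, 0.002], [-0.005, -0.001, -1.0]]
force: [-1.0, 0.2, -1.1]
opening: 0.608
gripper_force: 63.4
```

```bash
python3 f.py 4
```

```text
19.25 [ 528.1 -259.5   40.3] mean [  0.2    0.1   -0.94 -47.14  20.21] std [0.67 0.3  0.22 2.29 1.08] sem [0.34 0.15 0.11 1.15 0.54] 0.6061122554450529 63.33845075016143 F [ 0.004 -0.027  0.008]
```

Request:
step_arm(motion=[[0, [0, 0, 0.012], 0], [0, [0, 0, 0.022], 0], [0, [0, 0, 0.027], 0], [0, [0, 0, 0.029], 0], [0, [0, 0, 0.03], 0]])

```text
t: 19.75
tcp_pos: [527.3, -259.3, 24.6]
tool_rot: [[0.975, -0.221, -0.0], [-0.221, -0.975, 0.0], [-0.0, 0.0, -1.0]]
force: [-1.4, 2.1, 4.4]
opening: 0.607
gripper_force: 63.7
```

```bash
python3 f.py 5
```

```text
20.0 [ 527.4 -259.4   24.6] mean [ -1.97   1.6    2.95 -45.54  19.81] std [0.43 0.49 0.35 0.52 0.03] sem [0.19 0.22 0.15 0.23 0.01] 0.6092452185741034 63.62765914091142 F [0.745 0.774 0.083]
```

It's in contact with the tray floor at about 4 N. I'll release, rise and check.

Request:
step_arm(motion=[[0.5, [0, 0, 0], 0], [1, [0, 0, 0], 0], [1, [0, 0, 0], 0], [1, [0, 0, 0], 0], [1, [0, 0, 0], 0]])

```text
t: 20.5
tcp_pos: [527.5, -259.6, 24.2]
tool_rot: [[0.975, -0.221, 0.0], [-0.221, -0.975, -0.0], [0.0, 0.0, -1.0]]
force: [0.6, 0.3, 0.2]
opening: 1.002
gripper_force: 0.0
```

Request:
step_arm(motion=[[1, [0, 0, -0.04], 0], [1, [0, 0, -0.1], 0], [1, [0, 0, -0.18], 0], [1, [-0.05, 0, -0.25], 0], [1, [-0.12, 0, -0.28], 0]])

```text
t: 21.0
tcp_pos: [470.7, -247.0, 167.6]
tool_rot: [[0.975, -0.22, 0.006], [-0.22, -0.975, -0.003], [0.006, 0.001, -1.0]]
force: [-0.2, -0.3, 0.6]
opening: 1.001
gripper_force: 0.0
```

Request:
step_arm(motion=[[1, [-0.08, 0, -0.02], 0], [1, [-0.12, 0, -0.02], 0], [1, [-0.12, 0, -0.02], 0], [1, [-0.12, 0, -0.02], 0], [1, [-0.12, 0, -0.02], 0]])

```text
t: 21.5
tcp_pos: [411.0, -233.1, 174.1]
tool_rot: [[0.975, -0.221, -0.0], [-0.221, -0.975, -0.0], [-0.0, 0.0, -1.0]]
force: [-0.1, 0.1, -0.9]
opening: 0.997
gripper_force: 0.0
```

Run:
```python
from rig import env
from h import *
d=env.get_image("scene");s=env.read_state();print(s["t"],s["tcp_pos"],s["opening"],s["force"])
cv2.imwrite("pics/s5.png",d["image"][:,:,::-1])
```

```text
21.55 [ 411.05276117 -233.09029742  173.92813089] 1.0001000375121296 [-0.25931217 -0.50395068  0.30024889]
```

View pics/s5.png

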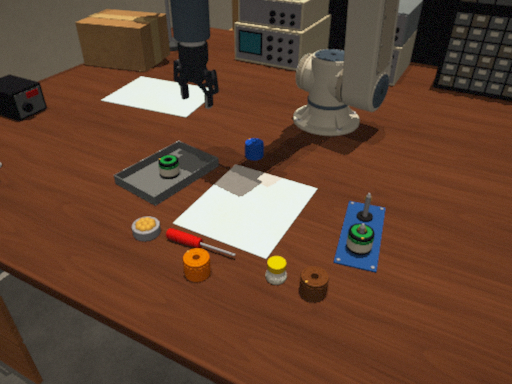

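The scene view shows the light drum upright in the tray at (169,165), the good drum locked on the post at (360,240), and the bystanders where they were.

```bash
python3 -c "
from rig import env
print(env.hand_in())"
```

```text
the job is handed in; nothing more can be done
None
```

The job is handed in: the heavier drum (about 360 g) is locked home on post_2, the light one (about 95 g) stands upright in the empties tray, and the flux jar, tip-cleaner tin and screwdriver were left alone; no verdict was reported.

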